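# Make up the night kit and the wash kit

## Task

Make up two kits from the stock on the ledge. First the night kit: stand the solar lantern upright and lay the black power bank flat, both in the shallow round steel dish; only when it is complete make up the wash kit in the white tray: the hairbrush, bristles down, in the narrow lane, and the soap bar, lying flat, and the shorter of the two ceramic jars, upright, in the wide lane. Everything rests fully on the floor of its container, set down rather than dropped; leave the taller jar where it is.

Things in the scene. Friction and masses are not known exactly. Their poses are not given: they have to be found in the camera images.
- lantern: Small solar lantern, loose, about 160 g: upright round grey plastic body with a clear middle, dark solar panel on top; treat as a cylinder 58 mm in diameter and 74 mm tall, with a toggle nub 4 mm long low on its -x side. Origin at the centre of its underside, z up along its axis.
- powerbank: Black plastic power bank lying flat, loose, about 170 g: 80 mm along its x, 44 mm along y, 24 mm tall. Origin at the centre of its underside, z up.
- hairbrush: Orange plastic hairbrush lying bristles down, loose, about 90 g. Head 90 mm along x, 46 mm along y (grip here), solid from 16 to 30 mm high, over a 76 x 34 mm block of black bristles. Handle 19 mm thick, from the head towards -x, sloping down to the ledge; its end is 105 mm from the origin. Origin under the head's centre, at the bristle tips; z up.
- soap: Cream-coloured soap bar lying flat, loose, about 110 g: 78 mm along x, 50 mm along y, 28 mm tall, rounded edges. Origin at the centre of its underside, z up.
- short_jar: The shorter of two lidded white ceramic jars with a blue band, loose, about 110 g: 44 mm in diameter, 42 mm tall. Origin at the centre of its underside, z up.
- tall_jar: The taller jar, of the same make, 60 mm in diameter, 68 mm tall; a bystander standing among the stock, not to be moved. Origin at the centre of its underside.
- tray: White plastic tray, fixed, 240 mm along x, 190 mm along y; floor and walls 4 mm thick, walls 22 mm high. A low grey divider (4 mm thick, top 14 mm above the ledge) runs along x at y = +19 mm: narrow lane y = +21 to +91 mm (centre +56), wide lane y = -91 to +17 mm (centre -37), both x = -116 to +116 mm. Origin at the centre of its underside; left or right of the stock, turned a little.
- dish: Shallow round stainless steel dish, fixed: flat floor 4 mm thick and about 206 mm across inside, sloping rim 236 mm across and 20 mm high. Origin at the centre of its underside. It stands on the other side of the stock from the tray.
Things that resemble listed ones, but are neither listed nor needed, are in the scene too. What is meant by the powerbank is not yellow, and is the smaller of those in its own colour.

How it is judged:
By the outcome, as a careful person would: the job done as asked, in the order asked, and still so for the second after the job is handed in, with the robot touching nothing.
It also fails if it takes over 144 s, if anything falls off the work surface, if the arm or the gripper's body presses on something with over 40 N, if the wrist force passes 120 N, or if a joint passes its speed limit or range.

## Robot

A 7-joint arm with a two-finger parallel gripper is mounted at the origin on the work surface. World frame = base frame: x ahead of the robot, y to its left, z up, the work surface at z = 0. Lengths are in mm, angles in rad, forces in N, time in s.
With the tool pointing down it reaches from about 425 to 975 mm from the base axis. Payload 16.7 kg.
Tool frame: the origin (TCP) lies at the very end of the fingers, on their centre line; the grasp point (between the pads) lies 19 mm behind it; z points along the fingers, y is the line along which they close (so a half turn about z gives the same grasp; the last joint's range is limited). The gripper opens to 85 mm and grips with 20 to 120 N. Pads are 22 mm wide; open, the fingers measure 114 mm over their backs; the gripper's body (76 mm by 85 mm) begins 54 mm behind the grasp point. The pads swing forward as they close: fully open they stand 13 mm farther back than shut.
Start: joints at [1.006, 0.426, 0.074, 1.606, -0.034, 1.111, -0.067], TCP at [271.995, -617.734, 231.302] pointing down, gripper open.
Joint ranges: [-2.85, 2.85], [-0.5, 2.14], [-1.23, 1.37], [0.21, 2.46], [-1.02, 4.16], [0.16, 2.05], [-2.73, 2.73]. Speed limits (rad/s): [1.89, 1.89, 2.39, 2.39, 3.01, 3.01, 3.01].

## Interface

Orientations are given as a unit quaternion [w, x, y, z].
In Python, from bench import r gives the robot as it stands.
- The arm moves only by the tool send_rows, never from a script. Its argument "plan" is text: rows parted by semicolons, each of 6 numbers parted by spaces: the shift along the tool's x, y, z scaled (see below), then the turn, a rotation vector about the tool's x, y, z scaled (see below). A call has 1 to 5 rows; each row shifts and turns the commanded pose from where the row before left it, along the tool's axes as they then stand; what a row does not reach is not made up. The controller multiplies each number of a shift by 0.15 m and each number of a turn by 180 degrees. A row lasts 1/12 s, in which the tool goes at most 41.7 mm and 7.16 degrees, less where a joint would pass 70% of its speed; a pose out of reach is approached as far as the arm can. A call with a number of a shift or a turn outside -1 to 1 is refused whole. A call with a gripper value outside its range is refused whole. "fingers" is the opening, from 0 (shut) to 1 (fully open), set as the call begins (left out, the last holds). The fingers move at their own pace and stop on an object; "force" is the grip in N (left out, the last holds). Time passes only in rows, so rows that do not move let the fingers close. It gives the time, the measured TCP pose, the force, the opening and the grip force at its end, in the units of the state.
- r.read_state(): the state, without advancing time (a new reading comes with each control period).
- r.read_camera(name): name is "scene" or "top" or "wrist"; returns a dict with "img" (480x640x3 uint8, red, green, blue), "depth" (480x640 float32, mm along the optical axis (not along the pixel's ray), 0 where there is no reading), "intrinsics" (3x3 intrinsics, pixels), "eye" and "rotation" of the camera in the world; the wrist camera has in their place "tool_from_camera" (4x4, takes a point from camera to tool coordinates, whose origin is the TCP and whose axes are the flange's). Camera axes: x right, y down, z forward; pixel columns grow to the right and rows downward; lengths in mm; the calibration is good to about 2 mm. The wrist camera is an equidistant fisheye: a pixel r from the principal point sees the ray r / f radians off the axis. A picture is of the moment at which its call begins: read the wrist's pose just before it.
- r.hand_in(): hands the job in; it is judged then, once.
Trained networks look in the newest picture that a camera, given by its name, has taken for a name from the list of things; names that differ only in an ending like _2 or _b are one class to them, and where a whole thing is asked for, a point or a joint stands for the part that bears it (a point fixed in the world has none). Each returns a list of dicts, best first, with "p" (0 to 1); they miss things now and then, are a little off and sometimes report something else, mostly with a low value. They report only what shows in the picture. A call takes as long as a camera call. They do not tell look-alikes from the thing itself.
- r.masks_of(camera, thing): "mask" (480x640 bool, what is visible of it) and "uv" ([column, row] in pixels, amid what is visible of it).
The state is a dict: "time_s": time; "qpos": joint angles; "qd": joint speeds; "joint_efforts": joint torques, N m; "tool_pos": TCP position; "tcp_rot": TCP orientation; "force": force on the tool from outside, world axes, zero at the start; "torque": the same for the moment, N m; "gripper_width": opening from 0.0 (shut) to 1.0 (fully open); "grasp_force": force on a finger pad.
Only numpy, scipy, OpenCV 4.12 (cv2) and the standard library are available. Lean on these libraries where they do the work, as an engineer would, in place of code of your own. Each camera call takes 0.05 s, during which the arm holds its last target. There are 200 camera calls.

## Working session

There is one attempt and no reset: what is moved stays moved. The work goes in short steps, Python scripts to look and compute and a tool call to move; the robot and the scene stay as the last step left them, time stands still between calls to the robot, and variables do not carry over. Pictures are saved under pics/ and viewed, at most 14 in all, crops included, and the job is handed in when it is done.

Besides the shell and the picture viewer there is one more tool, called as name(argument=value, ...), one argument or row to a line, values as JSON. send_rows: Moves the arm, as the interface text tells. Shifts and turns lie within -1 to 1; 1 stands for 0.15 m of shift or 180 degrees of turn. Its arguments: {"type":"object","properties":{"plan":{"type":"string"},"fingers":{"type":"number"},"force":{"type":"number"}},"required":["plan"]}

```bash
ls; mkdir -p pics; cat > h.py <<'E'
from bench import r
import numpy as np, cv2
def cloud(c):
    K=np.array(c["intrinsics"]);d=c["depth"];v,u=np.mgrid[:480,:640]
    p=np.stack([(u-K[0,2])/K[0,0]*d,(v-K[1,2])/K[1,1]*d,d],-1)
    w=p@np.array(c["rotation"]).T+np.array(c["eye"]); w[d<=0]=np.nan
    return w
def save(n,img): cv2.imwrite("pics/"+n+".png",img[:,:,::-1])
E
python3 - <<'E'
from h import *
s=r.read_state();print({k:np.round(v,3) for k,v in s.items()})
for cam in("top","scene"):
    c=r.read_camera(cam);save(cam,c["img"]);w=cloud(c);np.savez(cam,img=c["img"],w=w)
    print(cam,np.round(c["eye"]),np.round(c["rotation"],2).tolist())
    for t in "lantern powerbank hairbrush soap short_jar tall_jar tray dish".split():
        for m in r.masks_of(cam,t):
            q=w[m["mask"]];q=q[~np.isnan(q[:,0])]
            if len(q)<5: continue
            top=q[q[:,2]>np.percentile(q[:,2],95)-6]
            rc=cv2.minAreaRect(top[:,:2].astype(np.float32))
            print(cam,t,round(m["p"],2),np.round(m["uv"]),len(q),"z",np.round(np.percentile(q[:,2],[5,50,97])),"rect",np.round(rc[0]),np.round(rc[1]),round(rc[2]))
E
```

```text
pics
{'time_s': np.float64(0.0), 'qpos': array([ 1.006,  0.427,  0.074,  1.607, -0.034,  1.111, -0.067]), 'qd': array([ 0.   , -0.   , -0.   , -0.001, -0.001,  0.001, -0.001]), 'joint_efforts': array([ 1.0000e-03, -9.4979e+01,  3.7620e+00, -4.6351e+01,  1.9000e-02,
        1.0000e-02, -0.0000e+00]), 'tool_pos': array([ 271.845, -617.394,  230.577]), 'tcp_rot': array([-0.001,  0.979,  0.206, -0.   ]), 'force': array([0.012, 0.92 , 0.267]), 'torque': array([ 0.009, -0.026,  0.002]), 'grasp_force': np.float64(0.0), 'gripper_width': np.float64(1.001)}Traceback (most recent call last):
  File "<stdin>", line 4, in <module>
  File "h.py", line 6, in cloud
    w=p@np.array(c["rotation"]).T+np.array(c["eye"]); w[d<=0]=np.nan
      ~^~~~~~~~~~~~~~~~~~~~~~~~~~
ValueError: matmul: Input operand 1 has a mismatch in its core dimension 0, with gufunc signature (n?,k),(k,m?)->(n?,m?) (size 4 is different from 3)
```

```bash
cat > h.py <<'E'
from bench import r
import numpy as np, cv2
from scipy.spatial.transform import Rotation as R
def rot(q): return R.from_quat(np.array(q)[[1,2,3,0]]).as_matrix()
def cloud(c):
    K=np.array(c["intrinsics"]);d=c["depth"];v,u=np.mgrid[:480,:640]
    p=np.stack([(u-K[0,2])/K[0,0]*d,(v-K[1,2])/K[1,1]*d,d],-1)
    w=p@rot(c["rotation"]).T+np.array(c["eye"]); w[d<=0]=np.nan
    return w
def save(n,img): cv2.imwrite("pics/"+n+".png",img[:,:,::-1])
def look(cam,things,name=None):
    c=r.read_camera(cam);w=cloud(c);np.savez(cam,img=c["img"],w=w)
    if name: save(name,c["img"])
    for t in things.split():
        for m in r.masks_of(cam,t):
            q=w[m["mask"]];q=q[~np.isnan(q[:,0])]
            if len(q)<5: continue
            z=np.percentile(q[:,2],90)
            top=q[abs(q[:,2]-z)<6]
            rc=cv2.minAreaRect(top[:,:2].astype(np.float32))
            print(cam,t,round(m["p"],2),np.round(m["uv"]),len(q),"z",np.round(np.percentile(q[:,2],[5,50,97])),"rect",np.round(rc[0]),np.round(rc[1]),round(rc[2]))
    return c,w
E
python3 - <<'E'
from h import *
for cam in("top","scene"):
    c,w=look(cam,"lantern powerbank hairbrush soap short_jar tall_jar tray dish",cam)
    print(c["eye"],c["rotation"])
E
```

```text
top lantern 0.71 [302. 264.] 741 z [16. 74. 78.] rect [460.  12.] [56. 57.] 89
top powerbank 0.77 [226. 340.] 1453 z [28. 32. 35.] rect [306. 166.] [ 56. 103.] 43
top powerbank 0.76 [249. 272.] 779 z [21. 25. 28.] rect [450. 124.] [43. 80.] 72
top powerbank 0.61 [164. 352.] 884 z [20. 24. 28.] rect [291. 302.] [43. 80.] 12
top hairbrush 0.75 [307. 185.] 1044 z [19. 30. 34.] rect [629.   2.] [128.  45.] 6
top hairbrush 0.32 [373. 257.] 364 z [23. 42. 45.] rect [ 471. -140.] [40. 39.] 43
top soap 0.83 [373. 173.] 773 z [19. 28. 32.] rect [ 667. -142.] [47. 75.] 79
top short_jar 0.81 [373. 256.] 381 z [15. 42. 45.] rect [ 471. -140.] [39. 39.] 43
top short_jar 0.41 [372. 172.] 769 z [19. 28. 32.] rect [ 667. -142.] [47. 75.] 79
top tall_jar 0.7 [247. 171.] 743 z [26. 68. 72.] rect [665. 131.] [51. 52.] 1
top tray 0.94 [144. 235.] 10377 z [ 2.  6. 24.] rect [535. 347.] [242. 192.] 4
top tray 0.18 [244. 172.] 760 z [26. 67. 72.] rect [665. 131.] [51. 52.] 1
top dish 0.75 [475. 243.] 9122 z [ 2.  5. 21.] rect [ 506. -359.] [233. 234.] 34
[338.99988954   9.90498539 942.99093242] [ 0.0590877
[... 350 characters left out ...]
09. 164.] [ 60. 104.] 42
scene hairbrush 0.65 [269. 312.] 1502 z [20. 30. 33.] rect [634.   1.] [126.  46.] 7
scene soap 0.72 [183. 293.] 1335 z [ 9. 28. 32.] rect [ 670. -144.] [49. 76.] 79
scene short_jar 0.56 [249. 226.] 574 z [ 8. 34. 45.] rect [ 475. -140.] [38. 40.] 76
scene tall_jar 0.67 [267. 311.] 1491 z [20. 30. 33.] rect [634.   1.] [126.  46.] 9
scene tall_jar 0.58 [333. 343.] 1841 z [13. 61. 71.] rect [669. 130.] [52. 53.] 77
scene tray 0.94 [498. 359.] 16568 z [ 3.  5. 23.] rect [535. 344.] [246. 190.] 4
scene dish 0.85 [144. 210.] 6935 z [ 3.  6. 21.] rect [ 507. -360.] [238. 232.] 50
[1225.63544995  394.22617665  724.6343161 ] [-0.22532659  0.45906299  0.77573835 -0.36975548]
```

View pics/top.png

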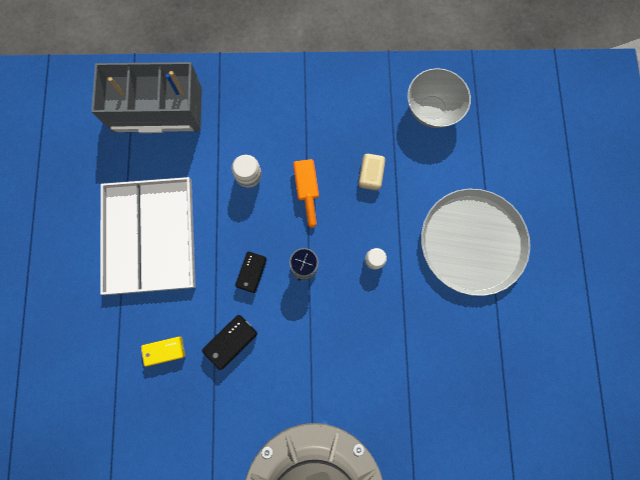

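View pics/scene.png

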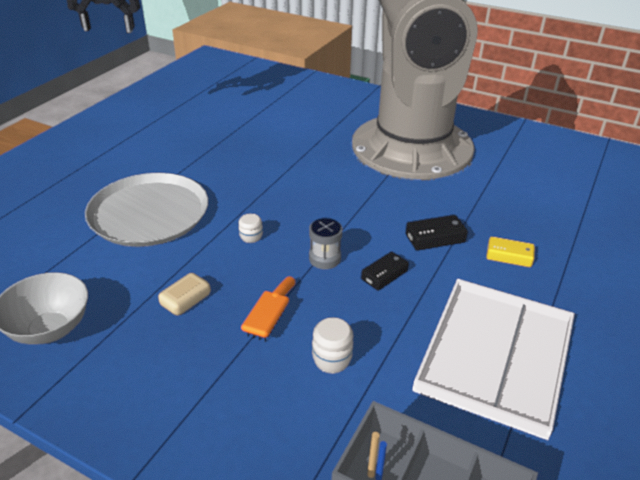

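Candidates for the power bank in the top view are big black (226,340) at 103 mm, small black (249,272) at 80×43 mm, and yellow (164,352). The small black one fits: it is black and the smaller of the black pair. The short jar is (373,257), 42 mm tall; the tall one is (247,171), 68 mm. The tray is white with a divider at (139,235), and the dish is the shallow one at (475,243), not the bowl at (439,98).

I'll confirm with one crop and measure exact poses.

```bash
cat > m.py <<'E'
from h import *
def pose(cam,t,k=0,zlo=None):
    pass
E
python3 - <<'E'
from h import *
d=np.load("top.npz");img=d["img"]
crop=img[152:382,130:400];save("crop",cv2.resize(crop,None,fx=2.6,fy=2.6,interpolation=cv2.INTER_CUBIC))
for cam in("top","scene"):
    c=r.read_camera(cam);w=cloud(c)
    for t,k in dict(powerbank=(450,124),hairbrush=(630,2),soap=(667,-142),short_jar=(471,-140),lantern=(460,12),tray=(535,347),dish=(506,-360),tall_jar=(665,131)).items():
        for m in r.masks_of(cam,t):
            q=w[m["mask"]];q=q[~np.isnan(q[:,0])]
            if len(q)<50 or np.linalg.norm(np.median(q,0)[:2]-k)>45: continue
            z=np.percentile(q[:,2],97); top=q[q[:,2]>z-9] if t not in("hairbrush",) else q[q[:,2]>27]
            b=cv2.boxPoints(cv2.minAreaRect(top[:,:2].astype(np.float32)))
            e=[b[1]-b[0],b[2]-b[1]];e.sort(key=lambda v:-np.linalg.norm(v))
            print(cam,t,"c",b.mean(0).round(1),"L",round(float(np.linalg.norm(e[0])),1),round(float(np.linalg.norm(e[1])),1),"yaw",round(np.degrees(np.arctan2(e[0][1],e[0][0]))%180,1));break
    if cam=="scene":
        q=w[0:60,60:160].reshape(-1,3);q=q[(abs(q[:,0]-272)<110)&(abs(q[:,1]+617)<110)&(q[:,2]>150)]
        print("tips",np.percentile(q[:,2],[0,1,3,10]),len(q)); lo=q[q[:,2]<np.percentile(q[:,2],10)];print(lo[::max(1,len(lo)//12)].round())
    else:
        # divider: grey pixels inside tray
        m=r.masks_of(cam,"tray")[0]["mask"];g=w[m&(w[:,:,2]>10)&(w[:,:,2]<17)];print(len(g))
        o=np.array([535,347]);
        for a in np.arange(0,8,1.):
            cs,sn=np.cos(np.radians(a)),np.sin(np.radians(a));p=g[:,:2]-o;y=-sn*p[:,0]+cs*p[:,1];x=cs*p[:,0]+sn*p[:,1];s=(abs(y-19)<12)&(abs(x)<100);print(a,s.sum(),y[s].mean().round(1),y[s].std().round(2))
E
```

```text
top powerbank c [449.7 124.5] L 80.0 44.4 yaw 161.1
top soap c [ 666.7 -142.2] L 75.9 48.5 yaw 170.0
top short_jar c [ 470.2 -139.4] L 40.4 39.6 yaw 133.1
top lantern c [459.7  11.2] L 56.7 55.2 yaw 162.9
top tray c [534.3 347.1] L 241.1 192.0 yaw 3.6
top dish c [ 506.1 -359.1] L 232.8 232.0 yaw 164.7
top tall_jar c [665.3 131.6] L 54.7 54.3 yaw 103.8
632
0.0 222 18.2 3.84
1.0 224 18.3 3.17
2.0 223 18.4 2.28
3.0 220 18.4 1.66
4.0 220 18.5 1.74
5.0 220 18.6 2.32
6.0 221 18.8 3.2
7.0 222 18.9 4.07
scene powerbank c [453.1 122. ] L 79.4 46.5 yaw 160.2
scene soap c [ 671.1 -143.6] L 77.9 48.6 yaw 172.0
scene short_jar c [ 475.5 -139.8] L 39.0 36.8 yaw 98.4
scene lantern c [463.7  10.8] L 56.0 55.1 yaw 164.8
scene tray c [534.3 344.3] L 246.7 190.6 yaw 3.5
scene dish c [ 507.7 -361.8] L 236.7 233.3 yaw 66.3
scene tall_jar c [668.9 129.8] L 56.0 53.5 yaw 97.6
tips [244.62460716 248.25993837 251.30671365 259.7433369 ] 920
[[ 289. -660.  259.]
 [ 300. -671.  256.]
 [ 247. -572.  258.]
 [ 301. -651.  258.]
 [ 302. -667.  253.]
 [ 290. -658.  251.]
 [ 258. -568.  257.]
 [ 297. -655.  252.]
 [ 265. -565.  258.]
 [ 298. -654.  250.]
 [ 258. -569.  253.]
 [ 266. -576.  252.]
 [ 263. -576.  249.]
 [ 256. -576.  245.]]
```

View pics/crop.png

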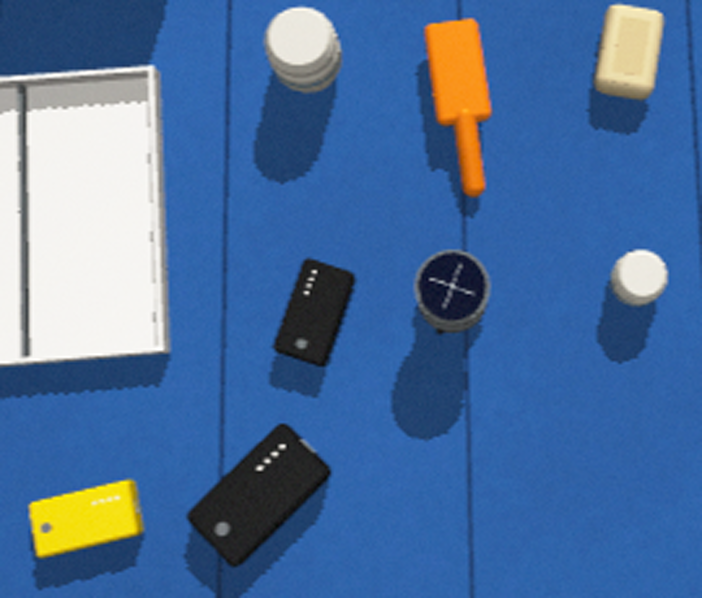

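Top crop: small black power bank at crop (315,312) is clearly the smaller of the two black ones, so it is the one. The lantern is at (452,290) with its nub on the -x side (441,330), so I grip it along y. The open fingertips sit about 14 mm behind the TCP.

send_rows(
  plan="0 0 0 0 0 0.0331; 0 0 0 0 0 0.0331; 0 0 0 0 0 0.0331; 0 0 0 0 0 0.0331; 0 0 0 0 0 0",
  fingers=1,
  force=40,
)

```text
time_s: 2.32
tool_pos: [272.1, -617.7, 231.3]
tcp_rot: [-0.0, 1.0, -0.003, -0.0]
force: [0.2, -0.3, -0.1]
gripper_width: 0.999
grasp_force: 0.0
```

send_rows(
  plan="0.063 -0.209 0.03 0 0 0; 0.063 -0.209 0.03 0 0 0; 0.063 -0.209 0.03 0 0 0; 0.063 -0.209 0.03 0 0 0; 0.063 -0.209 0.03 0 0 0",
)

```text
time_s: 2.73
tool_pos: [319.6, -459.6, 208.7]
tcp_rot: [0.0, 1.0, 0.001, 0.0]
force: [1.2, 0.1, -0.1]
gripper_width: 1.002
grasp_force: 0.0
```

send_rows(
  plan="0.063 -0.209 0.03 0 0 0; 0.063 -0.209 0.03 0 0 0; 0.063 -0.209 0.03 0 0 0; 0.063 -0.209 0.03 0 0 0; 0.063 -0.209 0.03 0 0 0",
)

```text
time_s: 3.15
tool_pos: [367.1, -302.9, 186.4]
tcp_rot: [0.0, 1.0, 0.001, 0.0]
force: [1.6, -1.7, -0.4]
gripper_width: 0.999
grasp_force: 0.0
```

send_rows(
  plan="0.063 -0.209 0.03 0 0 0; 0.063 -0.209 0.03 0 0 0; 0.063 -0.209 0.03 0 0 0; 0.063 -0.209 0.03 0 0 0; 0.063 -0.209 0.03 0 0 0",
)

```text
time_s: 3.57
tool_pos: [414.6, -146.2, 164.0]
tcp_rot: [0.0, 1.0, 0.001, 0.0]
force: [0.9, -0.9, 0.1]
gripper_width: 0.993
grasp_force: 0.0
```

send_rows(
  plan="0.063 -0.209 0.03 0 0 0; 0.063 -0.209 0.03 0 0 0; 0.063 -0.209 0.03 0 0 0; 0.063 -0.209 0.03 0 0 0; 0.063 -0.209 0.03 0 0 0",
)

```text
time_s: 3.98
tool_pos: [462.1, 10.7, 141.4]
tcp_rot: [0.0, 1.0, 0.001, 0.0]
force: [0.8, -0.6, 0.3]
gripper_width: 0.999
grasp_force: 0.0
```

```bash
python3 - <<'E'
from h import *
d=np.load("scene.npz");
for cam in("top","scene"):
    d=np.load(cam+".npz");w=d["w"];im=d["img"].astype(int)
    q=w[(im[:,:,0]>150)&(im[:,:,2]<80)&(im[:,:,1]>50)&(im[:,:,1]<160)]
    q=q[(abs(q[:,0]-600)<120)&(abs(q[:,1])<60)]
    # head: points with z>25 ; find yaw by scanning to fit 90x46
    mn=q[:,:2].astype(np.float32);b=cv2.minAreaRect(mn);print(b)
    bp=cv2.boxPoints(b);e=max([bp[1]-bp[0],bp[2]-bp[1]],key=np.linalg.norm);e=e/np.linalg.norm(e);e*=np.sign(e[0])
    s=(q[:,:2]@e);h=q[s>s.max()-75]
    b=cv2.minAreaRect(h[:,:2].astype(np.float32));bp=cv2.boxPoints(b)
    e=max([bp[1]-bp[0],bp[2]-bp[1]],key=np.linalg.norm);e=e/np.linalg.norm(e);e*=np.sign(e[0])
    n=np.array([-e[1],e[0]]);c=h[:,:2]@n
    t=(q[:,:2]@e).max();print(cam,"origin",e*(t-45)+n*(c.max()+c.min())/2,"yaw",np.degrees(np.arctan2(e[1],e[0])),"w",np.ptp(c),np.ptp(q[:,:2]@e))
E
```

```text
((621.0225219726562, -1.2495689392089844), (151.20355224609375, 46.24429702758789), 6.886044502258301)
top origin [651.26369779   2.52264596] yaw 7.2012057 w 46.310011691463224 151.0684096300953
((623.4242553710938, 0.44470977783203125), (148.119873046875, 43.048587799072266), 7.055473804473877)
scene origin [652.24411943   3.87600841] yaw 7.2674003 w 43.07106517596308 148.07592897653706
```

send_rows(
  plan="0 0 0.143 0 0 0; 0 0 0.143 0 0 0; 0 0 0.143 0 0 0; 0 0 0.143 0 0 0; 0 0 0.143 0 0 0",
)

```text
time_s: 4.4
tool_pos: [462.0, 9.2, 33.4]
tcp_rot: [-0.0, 1.0, 0.002, 0.0]
force: [0.9, -0.0, -0.1]
gripper_width: 1.002
grasp_force: 0.0
```

send_rows(
  plan="0 0 0 0 0 0; 0 0 0 0 0 0; 0 0 0 0 0 0; 0 0 0 0 0 0; 0 0 0 0 0 0",
  fingers=0,
  force=40,
)

```text
time_s: 4.82
tool_pos: [462.4, 9.0, 35.2]
tcp_rot: [-0.0, 1.0, -0.0, 0.001]
force: [0.2, 0.7, -1.8]
gripper_width: 0.672
grasp_force: 42.9
```

send_rows(
  plan="0 0 0 0 0 0; 0 0 0 0 0 0; 0 0 0 0 0 0; 0 0 0 0 0 0; 0 0 0 0 0 0",
)

```text
time_s: 5.23
tool_pos: [462.3, 9.0, 34.8]
tcp_rot: [0.0, 1.0, -0.001, 0.001]
force: [-2.0, -0.0, 9.3]
gripper_width: 0.669
grasp_force: 43.6
```

send_rows(
  plan="0 0 -0.05 0 0 0; 0 0 -0.15 0 0 0; 0 0 -0.15 0 0 0; 0 0 -0.15 0 0 0; 0 0 -0.15 0 0 0",
)

```text
time_s: 5.65
tool_pos: [461.4, 9.1, 133.1]
tcp_rot: [-0.0, 1.0, -0.0, -0.0]
force: [0.4, 0.5, -1.2]
gripper_width: 0.67
grasp_force: 43.6
```

send_rows(
  plan="0.023 0.08 0 0 0 0; 0.046 0.165 0 0 0 0; 0.046 0.165 0 0 0 0; 0.046 0.165 0 0 0 0; 0.046 0.165 0 0 0 0",
)

```text
time_s: 6.07
tool_pos: [492.7, -103.1, 132.3]
tcp_rot: [-0.0, 1.0, -0.0, 0.0]
force: [0.3, 0.3, -2.6]
gripper_width: 0.669
grasp_force: 43.6
```

send_rows(
  plan="0.046 0.165 0 0 0 0; 0.046 0.165 0 0 0 0; 0.046 0.165 0 0 0 0; 0.046 0.165 0 0 0 0; 0.046 0.165 0 0 0 0",
)

```text
time_s: 6.48
tool_pos: [527.0, -227.0, 132.1]
tcp_rot: [-0.0, 1.0, -0.001, 0.0]
force: [0.3, 0.5, -1.9]
gripper_width: 0.669
grasp_force: 43.6
```

send_rows(
  plan="0.046 0.165 0 0 0 0; 0.046 0.165 0 0 0 0; 0.046 0.165 0 0 0 0; 0.046 0.165 0 0 0 0; 0.046 0.165 0 0 0 0",
)

```text
time_s: 6.9
tool_pos: [561.3, -350.7, 132.1]
tcp_rot: [-0.0, 1.0, -0.001, -0.0]
force: [-0.6, 1.8, -1.9]
gripper_width: 0.669
grasp_force: 43.6
```

send_rows(
  plan="0.023 0.08 0 0 0 0; 0 0 0 0 0 0; 0 0 0 0 0 0; 0 0 0 0 0 0",
)

```text
time_s: 7.23
tool_pos: [564.7, -360.3, 131.6]
tcp_rot: [-0.0, 1.0, -0.0, -0.0]
force: [0.1, 0.1, -1.9]
gripper_width: 0.671
grasp_force: 43.6
```

send_rows(
  plan="0 0 0.116 0 0 0; 0 0 0.116 0 0 0; 0 0 0.116 0 0 0; 0 0 0.116 0 0 0; 0 0 0.116 0 0 0",
)

```text
time_s: 7.65
tool_pos: [565.0, -360.0, 44.3]
tcp_rot: [-0.0, 1.0, 0.0, 0.0]
force: [0.1, -0.3, -2.4]
gripper_width: 0.671
grasp_force: 43.6
```

send_rows(
  plan="0 0 0.008 0 0 0; 0 0 0.008 0 0 0; 0 0 0.008 0 0 0; 0 0 0 0 0 0; 0 0 0 0 0 0",
)

```text
time_s: 8.07
tool_pos: [565.3, -361.7, 42.1]
tcp_rot: [0.0, 1.0, -0.001, 0.001]
force: [-1.1, -0.1, -2.3]
gripper_width: 0.674
grasp_force: 43.6
```

send_rows(
  plan="0 0 0.005 0 0 0; 0 0 0.005 0 0 0; 0 0 0 0 0 0; 0 0 0 0 0 0",
)

```text
time_s: 8.4
tool_pos: [564.8, -361.6, 39.5]
tcp_rot: [-0.0, 1.0, -0.001, 0.0]
force: [0.3, 0.5, -2.8]
gripper_width: 0.672
grasp_force: 43.6
```

send_rows(
  plan="0 0 0.005 0 0 0; 0 0 0 0 0 0; 0 0 0 0 0 0",
)

```text
time_s: 8.65
tool_pos: [564.9, -361.6, 38.9]
tcp_rot: [0.0, 1.0, -0.001, 0.0]
force: [0.1, 0.5, 2.0]
gripper_width: 0.669
grasp_force: 44.0
```

Contact felt; release and rise.

send_rows(
  plan="0 0 0 0 0 0; 0 0 0 0 0 0; 0 0 0 0 0 0; 0 0 0 0 0 0; 0 0 0 0 0 0",
  fingers=1,
)

```text
time_s: 9.07
tool_pos: [564.8, -361.5, 38.7]
tcp_rot: [-0.0, 1.0, -0.001, -0.0]
force: [0.5, -0.9, -0.8]
gripper_width: 1.0
grasp_force: 0.0
```

send_rows(
  plan="0 0 -0.1 0 0 0; 0 0 -0.15 0 0 0; 0 0 -0.15 0 0 0; 0 0 -0.15 0 0 0; 0 0 -0.15 0 0 0",
)

```text
time_s: 9.48
tool_pos: [564.7, -361.5, 144.8]
tcp_rot: [-0.0, 1.0, -0.001, -0.0]
force: [1.2, 0.9, 0.3]
gripper_width: 1.002
grasp_force: 0.0
```

```bash
python3 - <<'E'
from h import *
look("top","lantern dish");look("scene","lantern powerbank")
print(r.read_state()["tool_pos"])
E
```

```text
top lantern 0.78 [480. 211.] 893 z [17. 77. 81.] rect [ 561. -361.] [50. 59.] 6
top dish 0.76 [472. 249.] 7877 z [ 2.  5. 20.] rect [ 503. -359.] [235. 228.] 78
scene lantern 0.96 [122. 209.] 1402 z [10. 53. 81.] rect [ 567. -361.] [58. 57.] 27
scene lantern 0.43 [156. 206.] 5498 z [ 3.  6. 21.] rect [ 508. -362.] [237. 232.] 47
scene powerbank 0.79 [510. 250.] 1086 z [ 5. 24. 27.] rect [292. 301.] [48. 79.] 12
scene powerbank 0.7 [435. 233.] 1702 z [ 5. 30. 34.] rect [308. 164.] [ 62. 104.] 43
scene powerbank 0.64 [382. 271.] 1103 z [ 7. 24. 27.] rect [452. 123.] [45. 82.] 71
[ 564.31639422 -361.31989007  142.76387912]
```

send_rows(
  plan="-0.044 -0.19 0.017 0 0 0; -0.044 -0.19 0.017 0 0 0; -0.044 -0.19 0.017 0 0 0; -0.044 -0.19 0.017 0 0 0; -0.044 -0.19 0.017 0 0 0",
)

```text
time_s: 10.2
tool_pos: [530.9, -217.6, 129.7]
tcp_rot: [-0.0, 1.0, -0.001, -0.001]
force: [1.3, 0.8, -0.3]
gripper_width: 1.0
grasp_force: 0.0
```

send_rows(
  plan="-0.044 -0.19 0.017 0 0 0; -0.044 -0.19 0.017 0 0 0; -0.044 -0.19 0.017 0 0 0; -0.044 -0.19 0.017 0 0 0; -0.044 -0.19 0.017 0 0 0",
)

```text
time_s: 10.62
tool_pos: [498.0, -75.2, 117.3]
tcp_rot: [-0.0, 1.0, -0.001, -0.001]
force: [0.7, 0.4, 0.4]
gripper_width: 1.002
grasp_force: 0.0
```

send_rows(
  plan="-0.044 -0.19 0.017 0 0 0; -0.044 -0.19 0.017 0 0 0; -0.044 -0.19 0.017 0 0 0; -0.044 -0.19 0.017 0 0 0; -0.044 -0.19 0.017 0 0 0",
)

```text
time_s: 11.03
tool_pos: [465.2, 67.2, 104.6]
tcp_rot: [0.0, 1.0, -0.001, -0.001]
force: [0.7, -0.1, -0.3]
gripper_width: 1.0
grasp_force: 0.0
```

send_rows(
  plan="-0.044 -0.19 0.017 0 0 0; -0.044 -0.19 0.017 0 0 0; 0 0 0 0 0 0.0355; 0 0 0 0 0 0.0355; 0 0 0 0 0 0.0355",
)

```text
time_s: 11.45
tool_pos: [452.4, 123.5, 99.5]
tcp_rot: [0.0, 0.986, -0.169, -0.001]
force: [0.3, 0.2, 0.8]
gripper_width: 1.0
grasp_force: 0.0
```

send_rows(
  plan="0 0 0 0 0 0; 0 0 0 0 0 0",
)

```text
time_s: 11.62
tool_pos: [452.7, 123.0, 99.8]
tcp_rot: [0.0, 0.986, -0.165, -0.001]
force: [0.8, 0.1, 0.0]
gripper_width: 1.001
grasp_force: 0.0
```

send_rows(
  plan="0 0 0.124 0 0 0; 0 0 0.124 0 0 0; 0 0 0.124 0 0 0; 0 0 0.124 0 0 0; 0 0 0.124 0 0 0",
)

```text
time_s: 12.03
tool_pos: [453.0, 122.9, 6.3]
tcp_rot: [-0.0, 0.986, -0.165, -0.0]
force: [1.5, -0.4, 0.0]
gripper_width: 1.0
grasp_force: 0.0
```

send_rows(
  plan="0 0 0 0 0 0; 0 0 0 0 0 0; 0 0 0 0 0 0; 0 0 0 0 0 0; 0 0 0 0 0 0",
  fingers=0,
)

```text
time_s: 12.45
tool_pos: [453.8, 123.2, 8.5]
tcp_rot: [-0.0, 0.986, -0.167, 0.001]
force: [-1.7, -0.4, 5.3]
gripper_width: 0.505
grasp_force: 41.5
```

send_rows(
  plan="0 0 0 0 0 0; 0 0 0 0 0 0; 0 0 0 0 0 0",
)

```text
time_s: 12.7
tool_pos: [453.8, 123.2, 8.5]
tcp_rot: [-0.0, 0.986, -0.167, 0.001]
force: [-1.3, -0.9, 10.0]
gripper_width: 0.502
grasp_force: 42.1
```

send_rows(
  plan="0 0 -0.05 0 0 0; 0 0 -0.14 0 0 0; 0 0 -0.14 0 0 0; 0 0 -0.14 0 0 0; 0 0 -0.14 0 0 0",
)

```text
time_s: 13.12
tool_pos: [453.1, 123.1, 100.8]
tcp_rot: [-0.0, 0.986, -0.167, 0.0]
force: [0.2, -0.0, -1.9]
gripper_width: 0.504
grasp_force: 41.3
```

send_rows(
  plan="0 0 0 0 0 -0.0355; 0 0 0 0 0 -0.0355; 0 0 0 0 0 -0.0355; 0.004 0.09 0 0 0 0; 0.004 0.19 0 0 0 0",
)

```text
time_s: 13.53
tool_pos: [454.7, 83.4, 100.0]
tcp_rot: [-0.001, 1.0, 0.002, 0.001]
force: [2.0, 0.4, -1.2]
gripper_width: 0.507
grasp_force: 41.4
```

send_rows(
  plan="0.004 0.19 0 0 0 0; 0.004 0.19 0 0 0 0; 0.004 0.19 0 0 0 0; 0.004 0.19 0 0 0 0; 0.004 0.19 0 0 0 0",
)

```text
time_s: 13.95
tool_pos: [457.1, -62.8, 99.9]
tcp_rot: [0.0, 1.0, -0.0, 0.001]
force: [1.3, -0.1, -1.6]
gripper_width: 0.504
grasp_force: 41.4
```

send_rows(
  plan="0.004 0.19 0 0 0 0; 0.004 0.19 0 0 0 0; 0.004 0.19 0 0 0 0; 0.004 0.19 0 0 0 0; 0.004 0.19 0 0 0 0",
)

```text
time_s: 14.37
tool_pos: [459.9, -205.5, 99.9]
tcp_rot: [0.0, 1.0, -0.0, 0.001]
force: [0.7, -1.4, -1.3]
gripper_width: 0.506
grasp_force: 41.4
```

send_rows(
  plan="0.004 0.19 0 0 0 0; 0.004 0.19 0 0 0 0; 0.004 0.19 0 0 0 0; 0.004 0.19 0 0 0 0; 0.004 0.19 0 0 0 0",
)

```text
time_s: 14.78
tool_pos: [462.7, -347.9, 99.9]
tcp_rot: [0.0, 1.0, -0.0, 0.0]
force: [0.2, -0.3, -1.6]
gripper_width: 0.502
grasp_force: 41.4
```

send_rows(
  plan="0 0.09 0 0 0 0; 0 0 0 0 0 0; 0 0 0 0 0 0; 0 0 0 0 0 0",
)

```text
time_s: 15.12
tool_pos: [462.9, -358.9, 99.2]
tcp_rot: [-0.0, 1.0, -0.0, 0.0]
force: [0.2, 0.4, -2.0]
gripper_width: 0.504
grasp_force: 41.4
```

send_rows(
  plan="0 0 0.112 0 0 0; 0 0 0.112 0 0 0; 0 0 0.112 0 0 0; 0 0 0.112 0 0 0; 0 0 0.1 0 0 0",
)

```text
time_s: 15.53
tool_pos: [463.2, -358.3, 16.1]
tcp_rot: [-0.0, 1.0, 0.0, 0.0]
force: [-0.0, 0.9, -2.3]
gripper_width: 0.503
grasp_force: 41.4
```

send_rows(
  plan="0 0 0.007 0 0 0; 0 0 0.007 0 0 0; 0 0 0 0 0 0; 0 0 0 0 0 0",
)

```text
time_s: 15.87
tool_pos: [463.4, -359.9, 15.7]
tcp_rot: [0.0, 1.0, -0.0, 0.001]
force: [0.4, 0.4, -2.3]
gripper_width: 0.501
grasp_force: 41.3
```

send_rows(
  plan="0 0 0.005 0 0 0; 0 0 0 0 0 0; 0 0 0 0 0 0",
)

```text
time_s: 16.12
tool_pos: [463.0, -360.1, 14.3]
tcp_rot: [0.0, 1.0, -0.001, 0.0]
force: [-0.0, 0.1, -2.8]
gripper_width: 0.502
grasp_force: 41.3
```

send_rows(
  plan="0 0 0.005 0 0 0; 0 0 0.003 0 0 0; 0 0 0 0 0 0; 0 0 0 0 0 0",
)

```text
time_s: 16.45
tool_pos: [462.8, -360.0, 12.6]
tcp_rot: [-0.0, 1.0, -0.001, -0.0]
force: [0.1, -0.4, -0.6]
gripper_width: 0.506
grasp_force: 41.4
```

send_rows(
  plan="0 0 0.004 0 0 0; 0 0 0 0 0 0; 0 0 0 0 0 0",
)

```text
time_s: 16.7
tool_pos: [462.8, -360.0, 12.5]
tcp_rot: [0.0, 1.0, -0.001, 0.0]
force: [-3.0, 1.7, 8.6]
gripper_width: 0.503
grasp_force: 42.7
```

send_rows(
  plan="0 0 0 0 0 0; 0 0 0 0 0 0; 0 0 0 0 0 0; 0 0 0 0 0 0",
  fingers=0.75,
)

```text
time_s: 17.03
tool_pos: [462.9, -359.9, 12.0]
tcp_rot: [-0.0, 1.0, -0.001, 0.0]
force: [0.8, -0.5, -0.3]
gripper_width: 0.748
grasp_force: 0.0
```

send_rows(
  plan="0 0 -0.1 0 0 0; 0 0 -0.15 0 0 0; 0 0 -0.15 0 0 0; 0 0 -0.15 0 0 0; 0 0 -0.15 0 0 0",
)

```text
time_s: 17.45
tool_pos: [462.7, -359.8, 118.0]
tcp_rot: [-0.0, 1.0, -0.001, -0.0]
force: [-0.1, -0.1, 0.3]
gripper_width: 0.753
grasp_force: 0.0
```

send_rows(
  plan="0.084 -0.161 0 0 0 0; 0.084 -0.161 0 0 0 0; 0.084 -0.161 0 0 0 0; 0.084 -0.161 0 0 0 0; 0.084 -0.161 0 0 0 0",
  fingers=1,
)

```text
time_s: 17.87
tool_pos: [526.4, -238.1, 117.1]
tcp_rot: [0.0, 1.0, -0.001, 0.0]
force: [-0.2, 0.0, 0.6]
gripper_width: 0.999
grasp_force: 0.0
```

```bash
python3 - <<'E'
from h import *
c,w=look("scene","lantern powerbank hairbrush");save("kit1",cv2.resize(c["img"][130:330,60:330],None,fx=2.5,fy=2.5))
look("top","lantern powerbank")
print(r.read_state()["tool_pos"])
E
```

```text
scene lantern 0.69 [125. 208.] 1318 z [12. 55. 81.] rect [ 566. -360.] [57. 54.] 9
scene lantern 0.46 [333. 344.] 1841 z [14. 60. 71.] rect [669. 131.] [51. 55.] 42
scene powerbank 0.96 [434. 237.] 1651 z [ 7. 31. 34.] rect [310. 164.] [ 60. 104.] 44
scene powerbank 0.93 [159. 194.] 836 z [ 9. 28. 32.] rect [ 463. -360.] [84. 47.] 0
scene powerbank 0.84 [510. 251.] 1130 z [ 3. 23. 27.] rect [292. 301.] [49. 80.] 11
scene hairbrush 0.91 [268. 310.] 1618 z [ 2. 30. 33.] rect [635.   0.] [123.  46.] 7
scene hairbrush 0.6 [499. 359.] 16805 z [ 3.  5. 23.] rect [534. 344.] [246. 190.] 4
top lantern 0.57 [472. 225.] 82 z [ 11.  23. 312.] rect [ 535. -356.] [0. 4.] 0
top powerbank 0.82 [225. 342.] 1457 z [28. 32. 35.] rect [306. 166.] [ 57. 103.] 44
top powerbank 0.68 [162. 348.] 938 z [13. 24. 28.] rect [291. 303.] [44. 80.] 12
top powerbank 0.61 [478. 262.] 836 z [19. 28. 32.] rect [ 459. -358.] [79. 45.] 1
[ 525.35080531 -240.41419521  116.94898801]
```

View pics/kit1.png

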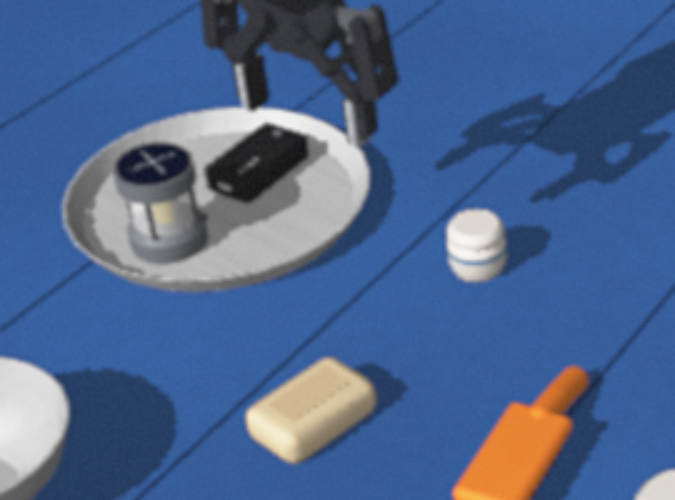

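Night kit complete: the lantern stands upright in the dish at (160,200) and the power bank lies flat at (258,162). Now the brush.

send_rows(
  plan="0.084 -0.161 0 0 0 0; 0.084 -0.161 0 0 0 0; 0.084 -0.161 0 0 0 0; 0.084 -0.161 0 0 0 0; 0.084 -0.161 0 0 0 0",
)

```text
time_s: 18.63
tool_pos: [589.3, -118.8, 117.1]
tcp_rot: [0.0, 1.0, -0.002, 0.0]
force: [0.5, -0.5, 0.0]
gripper_width: 1.002
grasp_force: 0.0
```

send_rows(
  plan="0.084 -0.161 0 0 0 0; 0.084 -0.161 0 0 0 0; 0.084 -0.161 0 0 0 0; 0.084 -0.161 0 0 0 0; 0.084 -0.161 0 0 0 0",
)

```text
time_s: 19.05
tool_pos: [652.7, 1.9, 117.0]
tcp_rot: [0.0, 1.0, -0.001, -0.0]
force: [0.5, 0.5, -0.8]
gripper_width: 0.998
grasp_force: 0.0
```

send_rows(
  plan="0 0 0 0 0 -0.02; 0 0 0 0 0 -0.02; 0 0 0 0 0 0; 0 0 0 0 0 0",
)

```text
time_s: 19.38
tool_pos: [652.1, 0.8, 116.9]
tcp_rot: [0.0, 0.998, 0.06, -0.0]
force: [-0.8, -0.2, 0.1]
gripper_width: 1.003
grasp_force: 0.0
```

send_rows(
  plan="0 -0.012 0.131 0 0 0; 0 0 0.131 0 0 0; 0 0 0.131 0 0 0; 0 0 0.131 0 0 0; 0 0 0.131 0 0 0",
)

```text
time_s: 19.8
tool_pos: [652.0, 2.7, 18.1]
tcp_rot: [0.0, 0.998, 0.06, 0.0]
force: [-0.0, -0.1, -0.4]
gripper_width: 0.998
grasp_force: 0.0
```

send_rows(
  plan="0 0 0 0 0 0; 0 0 0 0 0 0; 0 0 0 0 0 0; 0 0 0 0 0 0; 0 0 0 0 0 0",
  fingers=0,
  force=50,
)

```text
time_s: 20.22
tool_pos: [653.0, 3.6, 20.6]
tcp_rot: [0.0, 0.998, 0.062, 0.001]
force: [-2.1, -1.1, 7.1]
gripper_width: 0.52
grasp_force: 51.8
```

send_rows(
  plan="0 0 0 0 0 0; 0 0 0 0 0 0; 0 0 0 0 0 0",
)

```text
time_s: 20.47
tool_pos: [653.0, 3.6, 20.6]
tcp_rot: [0.0, 0.998, 0.062, 0.001]
force: [-1.4, -1.0, 8.2]
gripper_width: 0.524
grasp_force: 51.9
```

send_rows(
  plan="0 0 -0.05 0 0 0; 0 0 -0.15 0 0 0; 0 0 -0.15 0 0 0.01; 0 0 -0.15 0 0 0.01; 0 0 -0.15 0 0 0",
)

```text
time_s: 20.88
tool_pos: [652.1, 3.9, 118.4]
tcp_rot: [-0.0, 1.0, 0.03, 0.0]
force: [0.5, -0.0, -1.2]
gripper_width: 0.517
grasp_force: 51.3
```

send_rows(
  plan="-0.015 -0.09 0 0 0 0; -0.03 -0.18 0 0 0 0; -0.03 -0.18 0 0 0 0; -0.03 -0.18 0 0 0 0; -0.03 -0.18 0 0 0 0",
)

```text
time_s: 21.3
tool_pos: [623.9, 125.2, 117.2]
tcp_rot: [-0.0, 1.0, 0.031, 0.0]
force: [1.1, 0.1, -0.5]
gripper_width: 0.518
grasp_force: 51.4
```

send_rows(
  plan="-0.03 -0.18 0 0 0 0; -0.03 -0.18 0 0 0 0; -0.03 -0.18 0 0 0 0; -0.03 -0.18 0 0 0 0; -0.03 -0.18 0 0 0 0",
)

```text
time_s: 21.72
tool_pos: [593.1, 258.7, 117.1]
tcp_rot: [-0.0, 1.0, 0.031, 0.0]
force: [1.0, 0.8, -3.1]
gripper_width: 0.516
grasp_force: 51.4
```

send_rows(
  plan="-0.03 -0.18 0 0 0 0; -0.03 -0.18 0 0 0 0; -0.03 -0.18 0 0 0 0; -0.03 -0.18 0 0 0 0; -0.03 -0.18 0 0 0 0",
)

```text
time_s: 22.13
tool_pos: [562.2, 392.1, 117.1]
tcp_rot: [-0.0, 1.0, 0.031, 0.0]
force: [1.0, 0.1, -0.7]
gripper_width: 0.518
grasp_force: 51.4
```

send_rows(
  plan="-0.015 -0.09 0 0 0 0; 0 0 0 0 0 0; 0 0 0 0 0 0; 0 0 0 0 0 0",
)

```text
time_s: 22.47
tool_pos: [560.2, 402.7, 116.5]
tcp_rot: [0.0, 1.0, 0.03, 0.0]
force: [0.2, -0.3, -0.8]
gripper_width: 0.52
grasp_force: 51.4
```

```bash
python3 - <<'E'
from h import *
print(r.read_state()["tool_pos"])
c,w=look("scene","hairbrush");save("brush",cv2.resize(c["img"][200:440,370:640],None,fx=2.5,fy=2.5))
E
```

```text
[560.19451798 402.73107507 116.50073358]
scene hairbrush 0.7 [550. 325.] 1847 z [119. 126. 129.] rect [547. 400.] [115.  45.] 4
```

View pics/brush.png

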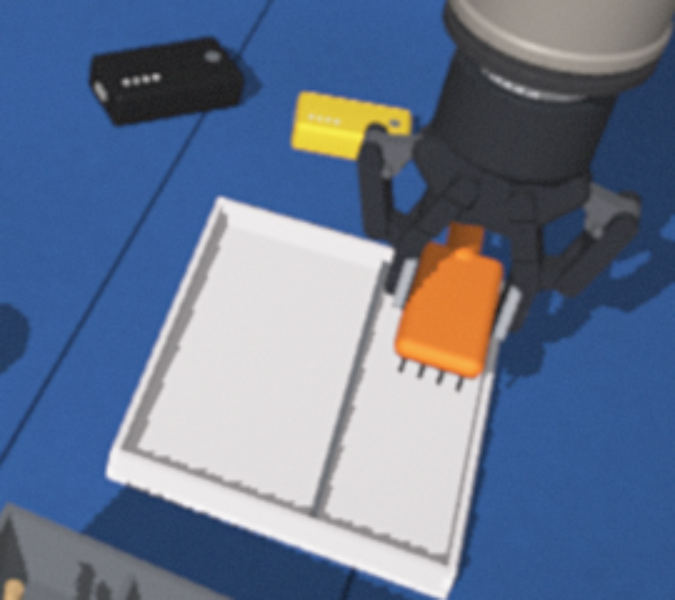

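send_rows(
  plan="0 -0.01 0.12 0 0 0; 0 0 0.12 0 0 0; 0 0 0.12 0 0 0; 0 0 0.12 0 0 0; 0 0 0.1 0 0 0",
)

```text
time_s: 22.98
tool_pos: [560.0, 404.1, 28.2]
tcp_rot: [0.0, 1.0, 0.03, -0.0]
force: [-0.5, 0.1, -0.5]
gripper_width: 0.515
grasp_force: 51.4
```

send_rows(
  plan="0 0 0.007 0 0 0; 0 0 0.007 0 0 0; 0 0 0.007 0 0 0; 0 0 0 0 0 0; 0 0 0 0 0 0",
)

```text
time_s: 23.4
tool_pos: [560.1, 405.7, 27.2]
tcp_rot: [-0.0, 1.0, 0.031, 0.001]
force: [-0.1, -0.1, -0.9]
gripper_width: 0.521
grasp_force: 51.3
```

send_rows(
  plan="0 0 0.005 0 0 0; 0 0 0 0 0 0; 0 0 0 0 0 0",
)

```text
time_s: 23.65
tool_pos: [559.7, 405.5, 25.7]
tcp_rot: [-0.0, 1.0, 0.031, 0.0]
force: [1.0, 1.0, -0.8]
gripper_width: 0.521
grasp_force: 51.3
```

send_rows(
  plan="0 0 0.006 0 0 0; 0 0 0 0 0 0; 0 0 0 0 0 0",
)

```text
time_s: 23.9
tool_pos: [559.7, 405.5, 24.6]
tcp_rot: [-0.0, 1.0, 0.031, 0.0]
force: [-0.9, -0.0, 2.1]
gripper_width: 0.518
grasp_force: 51.5
```

send_rows(
  plan="0 0 0.005 0 0 0; 0 0 0 0 0 0; 0 0 0 0 0 0",
)

```text
time_s: 24.15
tool_pos: [559.7, 405.5, 24.6]
tcp_rot: [-0.0, 1.0, 0.031, 0.0]
force: [-2.3, -3.0, 11.0]
gripper_width: 0.518
grasp_force: 52.6
```

send_rows(
  plan="0 0 0 0 0 0; 0 0 0 0 0 0; 0 0 0 0 0 0; 0 0 0 0 0 0",
  fingers=0.75,
)

```text
time_s: 24.48
tool_pos: [559.5, 405.4, 23.6]
tcp_rot: [0.0, 1.0, 0.031, -0.0]
force: [0.5, 0.0, -0.1]
gripper_width: 0.748
grasp_force: 0.0
```

send_rows(
  plan="0 0 -0.1 0 0 0; 0 0 -0.15 0 0 0; 0 0 -0.15 0 0 0; 0 0 -0.15 0 0 0.035; 0 0 -0.15 0 0 0.035",
)

```text
time_s: 24.9
tool_pos: [559.7, 405.4, 131.0]
tcp_rot: [-0.0, 0.997, -0.081, 0.0]
force: [-0.1, 1.7, -0.1]
gripper_width: 0.747
grasp_force: 0.0
```

send_rows(
  plan="0.072 0.194 0 0 0 0; 0.072 0.194 0 0 0 0; 0.072 0.194 0 0 0 0; 0.072 0.194 0 0 0 0; 0.072 0.194 0 0 0 0",
  fingers=1,
)

```text
time_s: 25.32
tool_pos: [590.2, 252.0, 130.1]
tcp_rot: [-0.0, 0.997, -0.079, 0.0]
force: [0.9, 0.4, 0.9]
gripper_width: 0.997
grasp_force: 0.0
```

send_rows(
  plan="0.072 0.194 0 0 0 0; 0.072 0.194 0 0 0 0; 0.072 0.194 0 0 0 0; 0.072 0.194 0 0 0 0; 0.072 0.194 0 0 0 0",
)

```text
time_s: 25.73
tool_pos: [620.7, 99.6, 130.0]
tcp_rot: [-0.0, 0.997, -0.079, 0.0]
force: [0.3, 0.1, 0.2]
gripper_width: 0.996
grasp_force: 0.0
```

```bash
python3 - <<'E'
from h import *
c,w=look("scene","hairbrush soap");save("brush2",cv2.resize(c["img"][200:440,370:640],None,fx=2.2,fy=2.2))
look("top","hairbrush soap short_jar")
s=r.read_state();print(s["tool_pos"],s["tcp_rot"])
E
```

```text
scene hairbrush 0.89 [540. 365.] 1932 z [23. 34. 37.] rect [541. 402.] [126.  46.] 4
scene soap 0.81 [182. 295.] 1314 z [10. 28. 31.] rect [ 669. -144.] [48. 76.] 80
top hairbrush 0.79 [116. 230.] 1148 z [23. 34. 38.] rect [540. 404.] [121.  44.] 4
top soap 0.74 [373. 171.] 656 z [23. 29. 32.] rect [ 668. -142.] [47. 73.] 78
top short_jar 0.16 [471. 243.] 7338 z [ 2.  6. 21.] rect [ 507. -359.] [233. 233.] 19
[620.21893311 102.53111848 129.20462372] [-3.76041045e-04  9.96937534e-01 -7.82010314e-02  1.02642641e-04]
```

View pics/brush2.png

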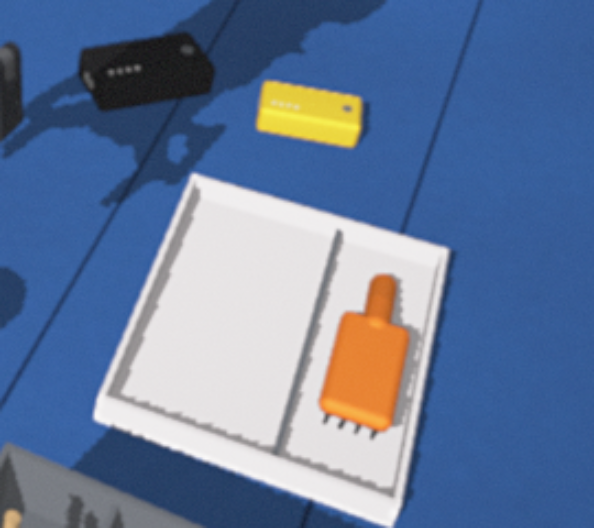

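Brush lies in the narrow lane at (365,360), top at 34 mm as expected. On to the soap.

send_rows(
  plan="0.071 0.194 0 0 0 0; 0.071 0.194 0 0 0 0; 0.071 0.194 0 0 0 0; 0.071 0.194 0 0 0 0; 0.071 0.194 0 0 0 0",
)

```text
time_s: 26.5
tool_pos: [650.3, -50.9, 129.0]
tcp_rot: [-0.0, 0.997, -0.078, 0.0]
force: [1.0, -0.5, 0.0]
gripper_width: 0.998
grasp_force: 0.0
```

send_rows(
  plan="0.071 0.194 0 0 0 0; 0.071 0.194 0 0 0 0; 0.071 0.194 0 0 0 0; 0 0 0 0 0 0; 0 0 0 0 0 0",
)

```text
time_s: 26.92
tool_pos: [667.9, -143.3, 128.6]
tcp_rot: [0.0, 0.997, -0.08, -0.0]
force: [0.6, 0.9, 0.4]
gripper_width: 0.999
grasp_force: 0.0
```

send_rows(
  plan="0 0 0.16 0 0 0; 0 0 0.16 0 0 0; 0 0 0.16 0 0 0; 0 0 0.16 0 0 0; 0 0 0.16 0 0 0",
)

```text
time_s: 27.33
tool_pos: [668.1, -139.4, 7.9]
tcp_rot: [-0.001, 0.997, -0.078, 0.0]
force: [0.6, -0.5, -0.9]
gripper_width: 1.005
grasp_force: 0.0
```

send_rows(
  plan="0 0 0 0 0 0; 0 0 0 0 0 0; 0 0 0 0 0 0; 0 0 0 0 0 0; 0 0 0 0 0 0",
  fingers=0,
  force=35,
)

```text
time_s: 27.75
tool_pos: [668.9, -142.0, 10.6]
tcp_rot: [-0.0, 0.997, -0.079, 0.001]
force: [-0.2, 0.0, -1.0]
gripper_width: 0.574
grasp_force: 37.3
```

send_rows(
  plan="0 0 0 0 0 0; 0 0 0 0 0 0; 0 0 0 0 0 0",
)

```text
time_s: 28.0
tool_pos: [668.8, -142.1, 10.5]
tcp_rot: [-0.0, 0.997, -0.079, 0.001]
force: [-1.8, 1.3, 7.7]
gripper_width: 0.573
grasp_force: 38.5
```

send_rows(
  plan="0 0 -0.05 0 0 0; 0 0 -0.15 0 0 0; 0 0 -0.15 0 0 -0.035; 0 0 -0.15 0 0 -0.035; 0 0 -0.15 0 0 0",
)

```text
time_s: 28.42
tool_pos: [667.8, -142.5, 108.3]
tcp_rot: [0.0, 0.999, 0.035, 0.0]
force: [0.6, -0.3, -1.5]
gripper_width: 0.573
grasp_force: 37.4
```

send_rows(
  plan="-0.032 -0.095 0 0 0 0; -0.064 -0.191 0 0 0 0; -0.064 -0.191 0 0 0 0; -0.064 -0.191 0 0 0 0; -0.064 -0.191 0 0 0 0",
)

```text
time_s: 28.83
tool_pos: [616.0, -15.1, 106.9]
tcp_rot: [0.0, 1.0, 0.03, 0.0]
force: [0.9, 0.7, -1.2]
gripper_width: 0.579
grasp_force: 37.4
```

send_rows(
  plan="-0.064 -0.191 0 0 0 0; -0.064 -0.191 0 0 0 0; -0.064 -0.191 0 0 0 0; -0.064 -0.191 0 0 0 0; -0.064 -0.191 0 0 0 0",
)

```text
time_s: 29.25
tool_pos: [559.3, 125.0, 107.0]
tcp_rot: [-0.0, 1.0, 0.031, 0.0]
force: [0.2, 0.4, -1.0]
gripper_width: 0.575
grasp_force: 37.4
```

send_rows(
  plan="-0.064 -0.191 0 0 0 0; -0.064 -0.191 0 0 0 0; -0.064 -0.191 0 0 0 0; -0.064 -0.191 0 0 0 0; -0.064 -0.191 0 0 0 0",
)

```text
time_s: 29.67
tool_pos: [502.5, 265.0, 107.0]
tcp_rot: [-0.0, 1.0, 0.031, 0.0]
force: [-0.2, -0.3, -1.0]
gripper_width: 0.574
grasp_force: 37.4
```

send_rows(
  plan="-0.064 -0.191 0 0 0 0; -0.032 -0.095 0 0 0 0; 0 0 0 0 0 0; 0 0 0 0 0 0; 0 0 0 0 0 0",
)

```text
time_s: 30.08
tool_pos: [486.5, 305.0, 106.6]
tcp_rot: [0.0, 1.0, 0.03, 0.0]
force: [0.6, -0.3, -1.5]
gripper_width: 0.579
grasp_force: 37.4
```

send_rows(
  plan="0 0 0.12 0 0 0; 0 0 0.12 0 0 0; 0 0 0.12 0 0 0; 0 0 0.12 0 0 0; 0 0 0.1 0 0 0",
)

```text
time_s: 30.5
tool_pos: [486.8, 304.0, 18.3]
tcp_rot: [0.0, 1.0, 0.03, -0.0]
force: [0.8, -0.7, -0.8]
gripper_width: 0.578
grasp_force: 37.4
```

send_rows(
  plan="0 0 0.006 0 0 0; 0 0 0.006 0 0 0; 0 0 0 0 0 0; 0 0 0 0 0 0",
)

```text
time_s: 30.83
tool_pos: [487.1, 305.7, 18.5]
tcp_rot: [-0.0, 1.0, 0.03, 0.001]
force: [0.0, 1.3, -0.8]
gripper_width: 0.573
grasp_force: 37.3
```

send_rows(
  plan="0 0 0.005 0 0 0; 0 0 0 0 0 0; 0 0 0 0 0 0",
)

```text
time_s: 31.08
tool_pos: [486.5, 305.7, 17.2]
tcp_rot: [-0.0, 1.0, 0.031, 0.0]
force: [-0.7, 0.4, -1.7]
gripper_width: 0.578
grasp_force: 37.3
```

send_rows(
  plan="0 0 0.006 0 0 0; 0 0 0.004 0 0 0; 0 0 0 0 0 0; 0 0 0 0 0 0",
)

```text
time_s: 31.42
tool_pos: [486.3, 305.6, 15.2]
tcp_rot: [0.0, 1.0, 0.031, -0.0]
force: [0.3, 0.2, -0.1]
gripper_width: 0.578
grasp_force: 37.3
```

send_rows(
  plan="0 0 0.005 0 0 0; 0 0 0 0 0 0; 0 0 0 0 0 0",
)

```text
time_s: 31.67
tool_pos: [486.3, 305.7, 14.5]
tcp_rot: [-0.0, 1.0, 0.031, 0.0]
force: [-0.2, 0.0, 1.5]
gripper_width: 0.577
grasp_force: 37.6
```

send_rows(
  plan="0 0 0.004 0 0 0; 0 0 0 0 0 0; 0 0 0 0 0 0",
)

```text
time_s: 31.92
tool_pos: [486.3, 305.7, 14.4]
tcp_rot: [-0.0, 1.0, 0.031, 0.0]
force: [-4.2, -2.2, 13.7]
gripper_width: 0.575
grasp_force: 39.0
```

send_rows(
  plan="0 0 0 0 0 0; 0 0 0 0 0 0; 0 0 0 0 0 0; 0 0 0 0 0 0",
  fingers=0.73,
)

```text
time_s: 32.25
tool_pos: [486.3, 305.6, 13.7]
tcp_rot: [0.0, 1.0, 0.031, -0.0]
force: [0.3, 0.8, -0.5]
gripper_width: 0.731
grasp_force: 0.0
```

send_rows(
  plan="0 0 -0.1 0 0 0; 0 0 -0.15 0 0 0; 0 0 -0.15 0 0 0; 0 0 -0.15 0 0 0; 0 0 -0.15 0 0 0",
)

```text
time_s: 32.67
tool_pos: [486.1, 305.5, 119.8]
tcp_rot: [0.0, 1.0, 0.031, -0.0]
force: [0.1, -0.4, -0.8]
gripper_width: 0.728
grasp_force: 0.0
```

send_rows(
  plan="-0.017 0.185 0 0 0 0; -0.017 0.185 0 0 0 0; -0.017 0.185 0 0 0 0; -0.017 0.185 0 0 0 0; -0.017 0.185 0 0 0 0",
  fingers=1,
)

```text
time_s: 33.08
tool_pos: [481.9, 165.0, 118.9]
tcp_rot: [-0.0, 1.0, 0.031, 0.0]
force: [1.3, -0.2, -0.6]
gripper_width: 1.001
grasp_force: 0.0
```

send_rows(
  plan="-0.017 0.185 0 0 0 0; -0.017 0.185 0 0 0 0; -0.017 0.185 0 0 0 0; -0.017 0.185 0 0 0 0; -0.017 0.185 0 0 0 0",
)

```text
time_s: 33.5
tool_pos: [477.7, 25.7, 118.9]
tcp_rot: [-0.0, 1.0, 0.031, 0.0]
force: [0.1, -0.4, 0.4]
gripper_width: 1.0
grasp_force: 0.0
```

```bash
python3 - <<'E'
from h import *
look("scene","soap hairbrush short_jar");look("top","soap hairbrush")
s=r.read_state();print(s["tool_pos"],s["tcp_rot"])
E
```

```text
scene soap 0.71 [479. 318.] 1304 z [15. 32. 36.] rect [489. 304.] [77. 47.] 3
scene hairbrush 0.68 [122. 210.] 1329 z [12. 55. 81.] rect [ 567. -361.] [58. 55.] 45
scene hairbrush 0.6 [537. 367.] 1831 z [26. 34. 37.] rect [541. 402.] [124.  45.] 3
scene short_jar 0.62 [252. 228.] 531 z [ 8. 35. 45.] rect [ 476. -141.] [34. 39.] 12
scene short_jar 0.24 [537. 366.] 1929 z [24. 34. 37.] rect [541. 402.] [124.  46.] 4
top soap 0.76 [162. 257.] 921 z [19. 32. 36.] rect [485. 306.] [75. 47.] 5
top hairbrush 0.93 [116. 232.] 1236 z [15. 34. 38.] rect [541. 404.] [119.  44.] 3
[478.05064124  28.14268214 118.86162954] [-1.83631176e-04  9.99502993e-01  3.15234488e-02  7.74804312e-05]
```

send_rows(
  plan="-0.016 0.185 0 0 0 0; -0.016 0.185 0 0 0 0; -0.016 0.185 0 0 0 0; -0.016 0.185 0 0 0 0; -0.016 0.185 0 0 0 0",
)

```text
time_s: 34.27
tool_pos: [474.7, -112.3, 118.9]
tcp_rot: [-0.0, 0.999, 0.032, 0.0]
force: [1.6, 0.8, -0.0]
gripper_width: 1.0
grasp_force: 0.0
```

send_rows(
  plan="-0.016 0.185 0 0 0 0; 0 0 0 0 0 0; 0 0 0 0 0 0; 0 0 0 0 0 0",
)

```text
time_s: 34.6
tool_pos: [474.1, -138.8, 118.7]
tcp_rot: [-0.0, 1.0, 0.031, -0.0]
force: [0.4, 0.7, 0.5]
gripper_width: 1.001
grasp_force: 0.0
```

send_rows(
  plan="0 0 0.142 0 0 0; 0 0 0.142 0 0 0; 0 0 0.142 0 0 0; 0 0 0.142 0 0 0; 0 0 0.142 0 0 0",
)

```text
time_s: 35.02
tool_pos: [474.3, -138.1, 11.5]
tcp_rot: [-0.0, 0.999, 0.032, 0.0]
force: [0.2, 0.3, 0.4]
gripper_width: 1.001
grasp_force: 0.0
```

send_rows(
  plan="0 0 0 0 0 0; 0 0 0 0 0 0; 0 0 0 0 0 0; 0 0 0 0 0 0; 0 0 0 0 0 0",
  fingers=0,
  force=35,
)

```text
time_s: 35.43
tool_pos: [474.7, -139.7, 13.7]
tcp_rot: [0.0, 1.0, 0.031, 0.001]
force: [-0.7, 2.8, 6.6]
gripper_width: 0.504
grasp_force: 35.6
```

send_rows(
  plan="0 0 0 0 0 0; 0 0 0 0 0 0; 0 0 0 0 0 0",
)

```text
time_s: 35.68
tool_pos: [474.7, -139.7, 13.7]
tcp_rot: [0.0, 1.0, 0.031, 0.001]
force: [-2.3, 2.8, 9.5]
gripper_width: 0.504
grasp_force: 35.9
```

send_rows(
  plan="0 0 -0.05 0 0 0; 0 0 -0.15 0 0 0; 0 0 -0.15 0 0 0; 0 0 -0.15 0 0 0; 0 0 -0.15 0 0 0",
)

```text
time_s: 36.1
tool_pos: [473.8, -140.0, 111.9]
tcp_rot: [0.0, 1.0, 0.031, 0.0]
force: [0.2, 0.0, -1.3]
gripper_width: 0.504
grasp_force: 36.1
```

send_rows(
  plan="0.03 -0.092 0 0 0 0; 0.06 -0.185 0 0 0 0; 0.06 -0.185 0 0 0 0; 0.06 -0.185 0 0 0 0; 0.06 -0.185 0 0 0 0",
)

```text
time_s: 36.52
tool_pos: [506.9, -11.8, 111.1]
tcp_rot: [0.0, 1.0, 0.031, 0.001]
force: [0.5, 0.4, -1.5]
gripper_width: 0.504
grasp_force: 36.1
```

send_rows(
  plan="0.06 -0.185 0 0 0 0; 0.06 -0.185 0 0 0 0; 0.06 -0.185 0 0 0 0; 0.06 -0.185 0 0 0 0; 0.06 -0.185 0 0 0 0",
)

```text
time_s: 36.93
tool_pos: [543.2, 129.6, 111.1]
tcp_rot: [-0.0, 1.0, 0.031, 0.001]
force: [-0.0, -0.8, -1.5]
gripper_width: 0.503
grasp_force: 36.1
```

send_rows(
  plan="0.06 -0.185 0 0 0 0; 0.06 -0.185 0 0 0 0; 0.06 -0.185 0 0 0 0; 0.06 -0.185 0 0 0 0; 0.06 -0.185 0 0 0 0",
)

```text
time_s: 37.35
tool_pos: [579.6, 270.9, 111.1]
tcp_rot: [-0.0, 1.0, 0.031, 0.0]
force: [0.5, 0.2, -1.3]
gripper_width: 0.5
grasp_force: 36.1
```

send_rows(
  plan="0.06 -0.185 0 0 0 0; 0.03 -0.092 0 0 0 0; 0 0 0 0 0 0; 0 0 0 0 0 0; 0 0 0 0 0 0",
)

```text
time_s: 37.77
tool_pos: [590.3, 310.6, 110.3]
tcp_rot: [0.0, 1.0, 0.03, 0.0]
force: [-0.2, 0.7, -1.4]
gripper_width: 0.507
grasp_force: 36.1
```

send_rows(
  plan="0 0 0.12 0 0 0; 0 0 0.12 0 0 0; 0 0 0.12 0 0 0; 0 0 0.12 0 0 0; 0 0 0.11 0 0 0",
)

```text
time_s: 38.18
tool_pos: [590.4, 310.0, 20.9]
tcp_rot: [0.0, 1.0, 0.03, 0.0]
force: [1.1, -0.2, -1.6]
gripper_width: 0.504
grasp_force: 36.1
```

send_rows(
  plan="0 0 0.006 0 0 0; 0 0 0.006 0 0 0; 0 0 0 0 0 0; 0 0 0 0 0 0",
)

```text
time_s: 38.52
tool_pos: [590.7, 311.6, 20.8]
tcp_rot: [-0.0, 1.0, 0.031, 0.001]
force: [-0.4, 0.1, -0.9]
gripper_width: 0.499
grasp_force: 36.1
```

send_rows(
  plan="0 0 0.005 0 0 0; 0 0 0 0 0 0; 0 0 0 0 0 0",
)

```text
time_s: 38.77
tool_pos: [590.3, 311.9, 19.2]
tcp_rot: [-0.0, 1.0, 0.031, 0.0]
force: [0.1, -0.5, -1.6]
gripper_width: 0.503
grasp_force: 36.0
```

send_rows(
  plan="0 0 0.006 0 0 0; 0 0 0.004 0 0 0; 0 0 0 0 0 0; 0 0 0 0 0 0",
)

```text
time_s: 39.1
tool_pos: [590.3, 312.0, 17.8]
tcp_rot: [-0.0, 1.0, 0.031, 0.0]
force: [-2.1, -1.8, 7.3]
gripper_width: 0.504
grasp_force: 37.0
```

send_rows(
  plan="0 0 0.004 0 0 0; 0 0 0 0 0 0; 0 0 0 0 0 0",
)

```text
time_s: 39.35
tool_pos: [590.3, 312.0, 17.8]
tcp_rot: [-0.0, 1.0, 0.031, 0.0]
force: [-5.7, -2.0, 14.4]
gripper_width: 0.502
grasp_force: 37.8
```

Contact; release, rise and retreat towards the robot's middle, then check.

send_rows(
  plan="0 0 0 0 0 0; 0 0 0 0 0 0; 0 0 0 0 0 0; 0 0 0 0 0 0",
  fingers=0.73,
)

```text
time_s: 39.68
tool_pos: [590.2, 311.9, 16.6]
tcp_rot: [0.0, 1.0, 0.031, -0.0]
force: [0.5, -0.2, -0.1]
gripper_width: 0.728
grasp_force: 0.0
```

send_rows(
  plan="0 0 -0.1 0 0 0; 0 0 -0.15 0 0 0; 0 0 -0.15 0 0 0; 0 0 -0.15 0 0 0; 0 0 -0.15 0 0 0",
)

```text
time_s: 40.1
tool_pos: [590.2, 312.0, 123.9]
tcp_rot: [-0.0, 1.0, 0.031, 0.0]
force: [0.1, 0.4, 0.5]
gripper_width: 0.728
grasp_force: 0.0
```

send_rows(
  plan="-0.05 0.19 -0.1 0 0 0; -0.05 0.19 -0.1 0 0 0; -0.05 0.19 -0.1 0 0 0; -0.05 0.19 -0.1 0 0 0; -0.05 0.19 -0.1 0 0 0",
)

```text
time_s: 40.52
tool_pos: [561.1, 166.1, 198.5]
tcp_rot: [-0.0, 1.0, 0.031, 0.0]
force: [1.2, 0.2, 0.8]
gripper_width: 0.729
grasp_force: 0.0
```

send_rows(
  plan="-0.05 0.19 0 0 0 0; -0.05 0.19 0 0 0 0; -0.05 0.19 0 0 0 0; 0 0 0 0 0 0; 0 0 0 0 0 0",
)

```text
time_s: 40.93
tool_pos: [544.4, 79.0, 197.9]
tcp_rot: [0.0, 1.0, 0.029, 0.001]
force: [0.1, 0.5, 0.6]
gripper_width: 0.728
grasp_force: 0.0
```

```bash
python3 - <<'E'
from h import *
c,w=look("scene","lantern powerbank soap hairbrush short_jar tall_jar","end");look("top","short_jar lantern powerbank tall_jar")
E
```

```text
scene lantern 0.86 [125. 209.] 1368 z [11. 55. 81.] rect [ 567. -361.] [58. 56.] 44
scene powerbank 0.96 [160. 193.] 806 z [11. 28. 32.] rect [ 462. -360.] [80. 47.] 3
scene powerbank 0.72 [509. 251.] 1066 z [ 6. 23. 27.] rect [292. 301.] [48. 79.] 12
scene powerbank 0.71 [436. 232.] 1710 z [ 5. 30. 34.] rect [309. 164.] [ 59. 105.] 42
scene soap 0.82 [481. 318.] 1295 z [15. 32. 35.] rect [489. 305.] [78. 48.] 3
scene hairbrush 0.84 [538. 364.] 1976 z [15. 34. 37.] rect [541. 402.] [124.  46.] 4
scene short_jar 0.66 [468. 358.] 987 z [ 9. 42. 49.] rect [589. 311.] [39. 41.] 61
scene short_jar 0.59 [159. 192.] 831 z [ 9. 28. 32.] rect [ 462. -360.] [80. 48.] 2
scene tall_jar 0.96 [332. 345.] 1888 z [13. 60. 71.] rect [669. 130.] [53. 52.] 72
top short_jar 0.62 [161. 208.] 430 z [13. 45. 50.] rect [586. 312.] [38. 39.] 31
top short_jar 0.52 [163. 255.] 926 z [19. 32. 36.] rect [485. 306.] [75. 47.] 5
top short_jar 0.48 [479. 212.] 982 z [13. 77. 81.] rect [ 563. -361.] [55. 57.] 11
top lantern 0.64 [478. 213.] 955 z [15. 77. 81.] rect [ 563. -360.] [56. 56.] 42
top powerbank 0.62 [164. 350.] 932 z [12. 24. 28.] rect [290. 302.] [44. 80.] 12
top powerbank 0.59 [476. 264.] 831 z [18. 29. 31.] rect [ 459. -358.] [79. 45.] 1
```

View pics/end.png

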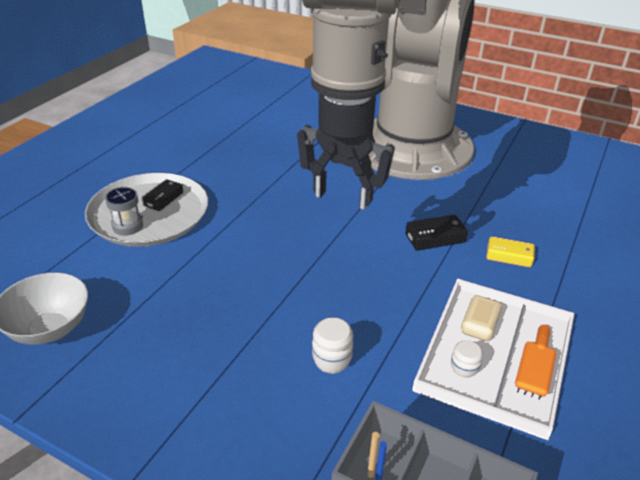

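The picture shows lantern (125,209) and bank (160,193) in the dish, and soap (481,318), jar (468,358) and brush (538,364) in their lanes. The tall jar (332,345) has not moved.

```bash
python3 -c "
from bench import r
print(r.hand_in())"
```

```text
the job is handed in; nothing more can be done
None
```

I made up both kits in the order asked, left the taller jar where it was, and handed the job in at about 41 s of the 144 s allowed; the verdict was not shown.

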